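Clear a jammed bench mill and make it ready to run

TASK

The bench mill has jammed and three plastic offcuts lie on its deck: swing its hood right up, clear all three offcuts off the deck into the waste bin docked at its front, and only then slip the ring sieve that stands on the worktop over the rotor until it rests flat on the deck. Finish by shutting the hood fully. Do not disturb the beaker, the ferrule jar or the squeeze bottle standing round the mill.

Things in the scene. Friction and masses are not known exactly. Their poses are not given: they have to be found in the camera images.
- mill: fixed white bench mill, 260 wide (y) x 250 deep, 116 high; origin on the worktop under it; x from front to back, y to the left, z up. Steel deck: top at z 80, x -95 to 97, y -115 to 115; side rims 14 high, rear wall 30, front open; there a steep lip slopes down to x -113, z 60, over the bin. Rotor on the deck at x -35, y 0
- rotor_seat (a point): point on the deck at the foot of the rotor, on its upright axis; axes as the mill. Rotor 46 mm across at the foot, 43 over its body, chamfered from 21 mm up, with an 18 mm hub on top; 35 mm tall in all
- hood (a joint): hinge of the mill's hood, rad: 0 shut, 1.20 fully up (stop); stiff, stays where left. Hood 195 long, 250 wide, skirts 45 deep at front and sides, clear window; even fully up it leans over the rear of the deck, so that a vertical gripper cannot come down there
- hood_bar (a point): middle of the round bar (12 mm thick, 112 long, along the mill's y, free behind by 34 mm) by which the hood is lifted; 235 mm from the hinge axis; moves with the hood, z axis normal to the hood's top
- hood_hinge (a point): middle of the hood's hinge axis (along the mill's y), at the mill's x 100, z 125
- bin: fixed grey open waste bin docked in front of the mill under its lip, 140 (x) x 250 (y) x 56 high, walls and floor 3; origin under its centre, axes as the mill
- sieve: steel ring sieve, a plain perforated tube: outer diameter 60, bore 50, height 36; origin at its centre at mid-height, z along its axis; stands on the worktop to the right of the mill; either end may go down
- hex_stub: white plastic offcut of hexagonal bar, lying: 34 long (x), 30 wide (y), 26 high; origin at the centre of its underside
- tube_stub: white plastic offcut of square tube, 30 x 30 x 30 mm with 5 mm walls, open along x; origin at the centre of its underside
- bar_stub: white plastic offcut of flat bar with a lump on top: 36 (x) x 26 (y) x 20, lump to 28 high; origin at the centre of its underside
- beaker: glass beaker, 72 across, 85 high, right of the mill at the back; bystander; origin at the centre of its underside
- ferrule_jar: white plastic jar with a screw lid, 46 across, 64 high, right of the mill at the back; bystander; origin at the centre of its underside
- squeeze_bottle: plastic wash bottle with a bent spout, 66 x 104 x 202 high, left of the mill; bystander; origin at the centre of its underside

How it is judged:
By the outcome, as a careful person would: the job done as asked, in the order asked, and still so for the second after the job is handed in, with the robot touching nothing.
It also fails if it takes over 72 s, if anything falls off the work surface, if the arm or the gripper's body presses on something with over 40 N, if the wrist force passes 120 N, or if a joint passes its speed limit or range.

ROBOT

A 6-joint arm with a two-finger parallel gripper is mounted at the origin on the work surface; the furniture and walls round the work are solid. World frame = base frame: x ahead of the robot, y to its left, z up, the work surface at z = 0. Lengths are in m, angles in degrees, forces in N, time in s.
With the tool pointing down it reaches from about 0.35 to 0.925 m from the base axis. Payload 6.4 kg.
Tool frame: the origin (TCP) lies on the centre line of the jaws, within the pads' length; the fingertips stand 8 mm ahead of it and the grasp point (between the pads) lies 11 mm behind it; z points along the fingers, y is the line along which they close (so a half turn about z gives the same grasp; the last joint's range is limited). The gripper opens to 94 mm and grips with 3 to 60 N. Pads are 16 mm wide; open, the fingers measure 119 mm over their backs; the gripper's body (75 mm by 177 mm) begins 78 mm behind the grasp point.
Start: joints at [57.577, 14.043, 89.255, -0, 76.702, -9.975], TCP at [0.248, 0.601, 0.213] pointing down, gripper open.
Joint ranges: [-179.41, 179.41], [-58.25, 129.5], [7.25, 145.43], [-54.29, 234.29], [11.92, 165.04], [-157.13, 157.13]. Speed limits (degrees/s): [147.25, 147.25, 180, 180, 180, 180].

INTERFACE

Orientations are given as [roll, pitch, yaw] about the fixed x, y, z axes, in that order (R = Rz(yaw) Ry(pitch) Rx(roll)).
In Python, from station import env gives the robot as it stands.
- The arm moves only by the tool servo_tool, never from a script. Its argument "increments" is one flat list of numbers, 6 for each row, row after row: the shift along the world's x, y, z normalised to -1 to 1, where 1 is 0.02 m, then the turn, a rotation vector about the world's x, y, z normalised to -1 to 1, where 1 is 8 degrees. A call has 1 to 12 rows; each row shifts and turns the commanded pose from where the row before left it; what a row does not reach is not made up. A row lasts 1/8 s, in which the tool goes at most 62.5 mm and 10.7 degrees, less where a joint would pass 70% of its speed; a pose out of reach is approached as far as the arm can. A call with a number of a shift or a turn outside -1 to 1 is refused whole. A call with a gripper value outside its range is refused whole. "hand" is the opening, from -1 (shut) to 1 (fully open), set as the call begins (left out, the last holds). The fingers move at their own pace and stop on an object; "grip_force" is the grip in N (left out, the last holds). Time passes only in rows, so rows that do not move let the fingers close. It gives the time, the measured TCP pose, the force, the opening and the grip force at its end, in the units of the state.
- env.get_obs(): the state, without advancing time (a new reading comes with each control period).
- env.camera(name): name is "scene" or "top" or "wrist"; returns the picture (384x512x3 uint8, blue, green, red); there is no depth.
- env.camera_model(name): a dict with "fx", "fy", "cx", "cy" (pixels), "R" (3x3) and "t" (3): a world point X has camera coordinates R X + t. Camera axes: x right, y down, z forward; pixel columns grow to the right and rows downward; lengths in m; the calibration is good to about 2 mm. A picture is of the moment at which its call begins: read the wrist's pose just before it. camera_model takes no time and is no camera call; for the wrist camera it gives the pose at the moment of the call.
- env.close_job(): hands the job in; it is judged then, once.
Trained networks look in the newest picture that a camera, given by its name, has taken for a name from the list of things; names that differ only in an ending like _2 or _b are one class to them, and where a whole thing is asked for, a point or a joint stands for the part that bears it (a point fixed in the world has none). Each returns a list of dicts, best first, with "confidence" (0 to 1); they miss things now and then, are a little off and sometimes report something else, mostly with a low value. They report only what shows in the picture. A call takes as long as a camera call.
- env.regions_of(camera, thing): "pixels" (384x512 bool, what is visible of it).
- env.place_of(camera, thing): "location" ([x, y, z] in m, in world coordinates, good to about 4 mm: a listed point, or the origin of a listed thing).
The state is a dict: "time_s": time; "qpos": joint angles; "qvel": joint speeds; "effort": joint torques, N m; "eef_pos": TCP position; "ee_rot": TCP orientation; "force": force on the tool from outside, world axes, zero at the start; "moment": the same for the moment, N m; "finger_gap": opening from 0.0 (shut) to 1.0 (fully open); "grasp_force": force on a finger pad.
Only numpy, scipy, OpenCV 4.12 (cv2) and the standard library are available. Lean on these libraries where they do the work, as an engineer would, in place of code of your own. Each camera call takes 0.05 s, during which the arm holds its last target. There are 200 camera calls.

## Working session

There is one attempt and no reset: what is moved stays moved. The work goes in short steps, Python scripts to look and compute and a tool call to move; the robot and the scene stay as the last step left them, time stands still between calls to the robot, and variables do not carry over. Pictures are saved under pics/ and viewed, at most 10 in all, crops included, and the job is handed in when it is done.

Besides the shell and the picture viewer there is one more tool, called after "Emit:" as name(argument=value, ...) on one line, values as JSON. servo_tool: Moves the arm, as the interface text tells. Scaled input: -1 to 1 covers 0.02 m each way for a shift and 8 degrees each way for a turn. Its arguments: {"type":"object","properties":{"increments":{"type":"array"},"hand":{"type":"number"},"grip_force":{"type":"number"}},"required":["increments"]}

```bash
ls; mkdir -p pics; cat > h.py <<'E'
from station import env
import numpy as np, cv2
def find(cams,things):
    for c in cams:
        for t in things:
            r=env.place_of(c,t)
            print(c,t,[(np.round(d["location"],4).tolist(),round(d["confidence"],2)) for d in r[:3]])
E
python3 - <<'E'
from h import *
for c in("scene","top"):
    cv2.imwrite(f"pics/{c}0.png",env.camera(c))
find(["scene","top"],["mill","rotor_seat","hood_bar","hood_hinge","bin","sieve","hex_stub","tube_stub","bar_stub","beaker","ferrule_jar","squeeze_bottle"])
o=env.get_obs();print(o)
E
```

```text
pics
scene mill [([0.5937, 0.0938, -0.0036], 0.88)]
scene rotor_seat [([0.5627, 0.0906, 0.074], 0.58), ([0.4924, -0.3228, 0.0207], 0.54)]
scene hood_bar [([0.461, 0.0686, 0.1552], 0.82)]
scene hood_hinge [([0.6937, 0.1006, 0.1276], 0.85), ([0.5662, 0.0884, 0.0772], 0.63)]
scene bin [([0.4256, 0.0692, -0.0015], 0.92), ([0.5635, 0.088, 0.0788], 0.37)]
scene sieve [([0.4926, -0.3271, 0.0197], 0.9)]
scene hex_stub []
scene tube_stub [([0.6321, -0.3523, 0.0059], 0.32)]
scene bar_stub []
scene beaker [([0.6317, -0.3502, 0.0027], 0.57)]
scene ferrule_jar [([0.6263, -0.2352, -0.0026], 0.64)]
scene squeeze_bottle [([0.6061, 0.3773, -0.0012], 0.57)]
top mill [([0.5929, 0.0938, -0.0009], 0.89)]
top rotor_seat []
top hood_bar [([0.4644, 0.0713, 0.1556], 0.55)]
top hood_hinge [([0.6942, 0.1066, 0.1263], 0.57)]
top bin [([0.4222, 0.0715, 0.0007], 0.93)]
top sieve [([0.491, -0.3213, 0.0166], 0.74)]
top hex_stub []
top tube_stub []
top bar_stub []
top beaker [([0.6314, -0.3493, 0.0011], 0.78)]
top ferrule_jar [([0.6295, -0.2348, -0.0009], 0.77)]
top squeeze_bottle [([0.6029, 0.376, -0.002], 0.72)]
{'time_s': 1.3, 'qpos': array([ 5.75764000e+01,  1.40417030e+01,  8.92562615e+01,  2.39980751e-03,
        7.67015339e+01, -9.97478422e+00]), 'qvel': array([ 0.00813917,  0.02110801, -0.04163244, -0.00266343, -0.00907051,
       -0.02893751]), 'effort': array([-1.92196972e-04, -4.15829802e+01, -3.14867449e+01,  6.84759161e-02,
        2.90073274e-02, -2.89082755e-05]), 'eef_pos': array([0.24819208, 0.60075923, 0.21346351]), 'ee_rot': array([ 1.79999101e+02, -2.21327804e-03,  1.57550632e+02]), 'force': array([-0.62035509, -0.10063445,  0.06758756]), 'moment': array([-0.02548016,  0.01965629,  0.02863848]), 'grasp_force': 0.0, 'finger_gap': 0.9987050928395178}
```

View pics/scene0.png

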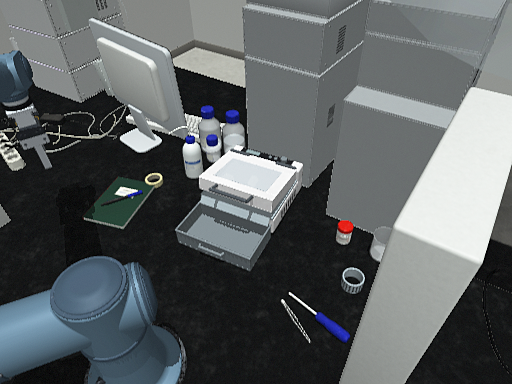

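View pics/top0.png

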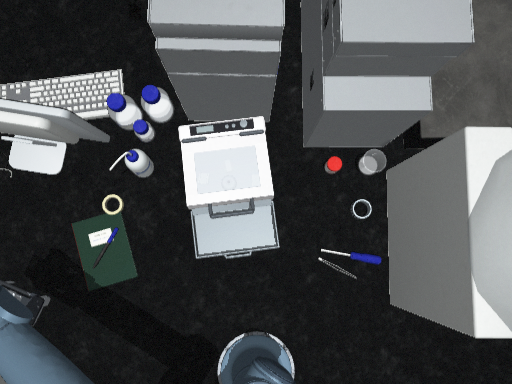

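The hood is shut, with its bar at the front (scene ~235,190; top ~232,208). The sieve is at top (362,209) and the bin at (235,230). The mill's yaw is about 8.2°. I'll move to a pre-grasp on the bar with the tool tilted 30° forward.

Emit:
servo_tool(increments=[0.36,-0.98,0.4,0,0,-0.93,0.36,-0.98,0.4,0,0,-0.93,0.36,-0.98,0.4,0,0,-0.93,0.36,-0.98,0.4,0,0,-0.93,0.36,-0.98,0.4,0,0,-0.93,0.36,-0.98,0.4,0,0,-0.93,0.36,-0.98,0,0,0,-0.93,0.36,-0.98,0,0,0,-0.93,0.36,-0.98,0,0,0,0,0.36,-0.98,0,0,0,0,0.36,-0.98,0,0,0,0,0.36,-0.98,0,0,0,0], hand=-0.36, grip_force=25)

```text
time_s: 2.8
eef_pos: [0.3349, 0.3646, 0.2615]
ee_rot: [180.0, -0.0, 98.2]
force: [-0.2, 0.6, 0.1]
finger_gap: 0.32
grasp_force: 0.0
```

Emit:
servo_tool(increments=[0.36,-0.98,0,0,0,0,0.36,-0.98,0,0,0,0,0.36,-0.98,0,0,0,0,0.36,-0.98,0,0,0,0,0.36,-0.98,0,0.134,-0.928,0,0.36,-0.98,0,0.134,-0.928,0,0.36,-0.98,0,0.134,-0.928,0,0.36,-0.98,0,0.134,-0.928,0,0.36,-0.98,0,0,0,0,0.36,-0.98,0,0,0,0,0.36,-0.98,0,0,0,0,0.36,-0.98,0,0,0,0])

```text
time_s: 4.3
eef_pos: [0.4211, 0.1294, 0.2616]
ee_rot: [150.0, 0.0, 98.2]
force: [1.0, 0.1, -0.2]
finger_gap: 0.322
grasp_force: 0.0
```

Emit:
servo_tool(increments=[0.36,-0.98,0,0,0,0,0.36,-0.98,0,0,0,0,0.36,-0.98,0,0,0,0,0,0,-0.9,0,0,0,0,0,-0.9,0,0,0,0,0,-0.9,0,0,0,0,0,-0.9,0,0,0,0,0,0,0,0,0])

```text
time_s: 5.3
eef_pos: [0.4408, 0.0725, 0.1864]
ee_rot: [150.3, -0.2, 98.2]
force: [0.5, -0.2, -0.6]
finger_gap: 0.321
grasp_force: 0.0
```

```bash
python3 - <<'E'
from h import *
cv2.imwrite("pics/w1.png",env.camera("wrist"));env.camera("scene")
find(["wrist","scene"],["hood_bar"])
o=env.get_obs();print(o["eef_pos"],o["ee_rot"],o["qpos"])
E
```

```text
wrist hood_bar [([0.4623, 0.0738, 0.1556], 0.95)]
scene hood_bar [([0.4649, 0.0698, 0.156], 0.75)]
[0.44287492 0.07176858 0.19021741] [ 1.49924747e+02 -5.77131549e-02  9.81007699e+01] [-11.48687982 -36.67270955 138.83790393  12.74345247  49.93861661
 -25.37054112]
```

View pics/w1.png

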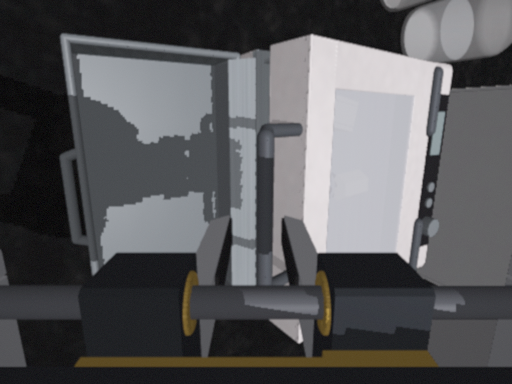

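The bar (wrist column ~265) lies between the fingers, so I'll advance and grip it.

Emit:
servo_tool(increments=[0.41,0.06,-0.72,0,0,0,0.41,0.06,-0.72,0,0,0,0.41,0.06,-0.72,0,0,0,0,0,0,0,0,0])

```text
time_s: 6.0
eef_pos: [0.467, 0.0753, 0.1457]
ee_rot: [150.1, -0.1, 98.1]
force: [-0.5, 0.6, 0.9]
finger_gap: 0.322
grasp_force: 0.0
```

Emit:
servo_tool(increments=[0,0,0,0,0,0,0,0,0,0,0,0,0,0,0,0,0,0], hand=-1)

```text
time_s: 6.38
eef_pos: [0.469, 0.075, 0.1485]
ee_rot: [149.6, -0.0, 98.0]
force: [6.3, 2.7, -2.4]
finger_gap: 0.12
grasp_force: 25.0
```

```bash
python3 - <<'E'
import numpy as np
a=np.radians(7.5+np.linspace(0,70.75,25)) # 2 deg past stop
h=.235*(np.cos(a[0])-np.cos(a)); z=.235*np.sin(a)
d=np.diff(np.c_[h*.99,h*.143,z],axis=0)/.02
print(np.round(d,2).tolist())
E
```

```text
[[0.09, 0.01, 0.6], [0.12, 0.02, 0.59], [0.15, 0.02, 0.58], [0.18, 0.03, 0.58], [0.21, 0.03, 0.57], [0.24, 0.03, 0.55], [0.27, 0.04, 0.54], [0.3, 0.04, 0.53], [0.32, 0.05, 0.51], [0.35, 0.05, 0.49], [0.37, 0.05, 0.47], [0.4, 0.06, 0.45], [0.42, 0.06, 0.43], [0.44, 0.06, 0.41], [0.46, 0.07, 0.39], [0.48, 0.07, 0.36], [0.5, 0.07, 0.34], [0.51, 0.07, 0.31], [0.53, 0.08, 0.28], [0.54, 0.08, 0.26], [0.55, 0.08, 0.23], [0.57, 0.08, 0.2], [0.57, 0.08, 0.17], [0.58, 0.08, 0.14]]
```

Emit:
servo_tool(increments=[0.09,0.01,0.6,0,0,0,0.12,0.02,0.59,0,0,0,0.15,0.02,0.58,0,0,0,0.18,0.03,0.58,0,0,0,0.21,0.03,0.57,0,0,0,0.24,0.03,0.55,0,0,0,0.27,0.04,0.54,0,0,0,0.3,0.04,0.53,0,0,0])

```text
time_s: 7.38
eef_pos: [0.4969, 0.079, 0.2354]
ee_rot: [150.3, -0.0, 98.1]
force: [-4.4, -4.7, -4.2]
finger_gap: 0.118
grasp_force: 25.0
```

Emit:
servo_tool(increments=[0.32,0.05,0.51,0,0,0,0.35,0.05,0.49,0,0,0,0.37,0.05,0.47,0,0,0,0.4,0.06,0.45,0,0,0,0.42,0.06,0.43,0,0,0,0.44,0.06,0.41,0,0,0,0.46,0.07,0.39,0,0,0,0.48,0.07,0.36,0,0,0])

```text
time_s: 8.38
eef_pos: [0.5627, 0.0885, 0.308]
ee_rot: [150.1, -0.0, 98.1]
force: [-6.3, -5.6, 1.1]
finger_gap: 0.116
grasp_force: 25.0
```

Emit:
servo_tool(increments=[0.5,0.07,0.34,0,0,0,0.51,0.07,0.31,0,0,0,0.53,0.08,0.28,0,0,0,0.54,0.08,0.26,0,0,0,0.55,0.08,0.23,0,0,0,0.57,0.08,0.2,0,0,0,0.5,0.07,0.15,0,0,0])

```text
time_s: 9.25
eef_pos: [0.6259, 0.099, 0.3345]
ee_rot: [152.2, -0.1, 98.3]
force: [-58.2, -11.0, 6.4]
finger_gap: 0.316
grasp_force: 24.9
```

Emit:
servo_tool(increments=[-0.6,-0.09,-0.2,0,0,0,0,0,0,0,0,0])

```text
time_s: 9.5
eef_pos: [0.6176, 0.0979, 0.3302]
ee_rot: [151.5, -0.2, 98.2]
force: [-27.3, -4.4, -5.6]
finger_gap: 0.119
grasp_force: 25.0
```

```bash
python3 - <<'E'
from h import *
a=env.camera("wrist");b=env.camera("scene")
cv2.imwrite("pics/ws2.png",cv2.resize(np.hstack([a,b]),(800,300)))
find(["wrist","scene"],["hood_bar","hood_hinge"])
o=env.get_obs();print(o["eef_pos"],o["ee_rot"],o["force"],o["finger_gap"])
E
```

```text
wrist hood_bar [([0.6097, 0.0916, 0.3432], 0.68)]
wrist hood_hinge []
scene hood_bar [([0.6076, 0.087, 0.3434], 0.65)]
scene hood_hinge [([0.6944, 0.1004, 0.1228], 0.86), ([0.4938, -0.3223, 0.0175], 0.51)]
[0.61759982 0.09787789 0.33022187] [151.52862447  -0.21974832  98.20231881] [-28.48026022  -5.48477686  -4.72656338] 0.1156572935196178
```

View pics/ws2.png

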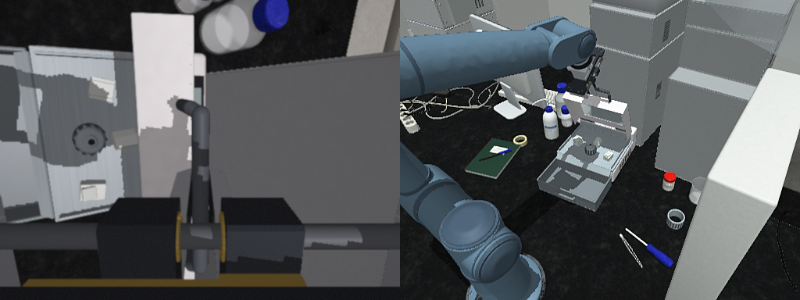

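```bash
python3 - <<'E'
from h import *
o=env.get_obs();print(o["moment"],o["force"],o["qpos"],o["effort"])
a=env.camera("wrist");b=env.camera("scene")
cv2.imwrite("pics/ws3.png",np.hstack([cv2.resize(a[120:384,150:350],(400,528)),cv2.resize(b[80:212,210:310],(400,528),interpolation=cv2.INTER_CUBIC)]))
E
```

```text
[-0.97845943  5.05913668 -0.06212596] [-28.48026022  -5.48477686  -4.72656338] [ -4.02208432 -10.70382151 105.81820191   7.12340658  57.20010638
 -14.55471896] [ 4.39009191e-01 -2.75048697e+01 -4.70643497e+01  2.05089502e+00
 -7.86383539e+00  3.33129417e-02]
```

View pics/ws3.png

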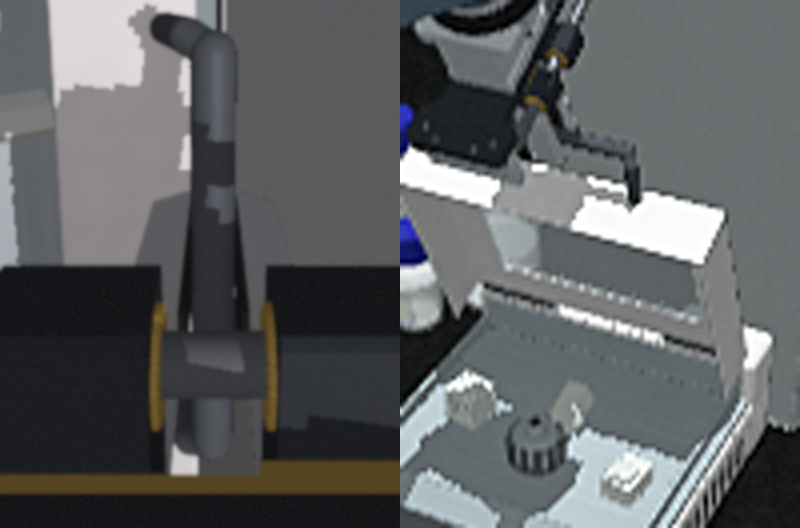

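Emit:
servo_tool(increments=[-0.3,-0.04,-0.1,0,0,0,-0.3,-0.04,-0.1,0,0,0,0,0,0,0,0,0], grip_force=60)

```text
time_s: 10.28
eef_pos: [0.6105, 0.0968, 0.3275]
ee_rot: [150.6, -0.3, 98.1]
force: [7.1, 2.3, -20.8]
finger_gap: 0.112
grasp_force: 60.0
```

Emit:
servo_tool(increments=[0.25,0.04,0.1,0,0,0,0.25,0.04,0.1,0,0,0,0.2,0.03,0.07,0,0,0])

```text
time_s: 10.65
eef_pos: [0.6177, 0.0979, 0.3302]
ee_rot: [152.1, -0.2, 98.3]
force: [-53.4, -10.7, -6.0]
finger_gap: 0.113
grasp_force: 60.0
```

The block matches the bar being level with the hinge when shut, which means the hood started about 7.5° ajar. The bar now sits at 69° (1.20 rad), so this is the stop. I'll release it, back out and look at the deck.

Emit:
servo_tool(increments=[-0.4,-0.06,-0.12,0,0,0,-0.2,-0.03,0,0,0,0])

```text
time_s: 10.9
eef_pos: [0.6126, 0.0971, 0.3286]
ee_rot: [150.7, -0.3, 98.1]
force: [18.0, 3.7, -38.3]
finger_gap: 0.114
grasp_force: 60.0
```

Emit:
servo_tool(increments=[0,0,0,0,0,0,0,0,0,0,0,0,-0.48,-0.07,0.85,0,0,0,-0.48,-0.07,0.85,0,0,0,-0.48,-0.07,0.85,0,0,0,-1,-0.14,0.2,0,0,0,-1,-0.14,0,0,0,0,-1,-0.14,0,0,0,0,-1,-0.14,0,0,0,0,-1,-0.14,0,0,0,0], hand=-0.3, grip_force=25)

```text
time_s: 12.15
eef_pos: [0.4855, 0.0783, 0.3945]
ee_rot: [149.8, -0.0, 98.1]
force: [0.4, 0.1, 0.6]
finger_gap: 0.35
grasp_force: 0.0
```

```bash
python3 - <<'E'
from h import *
o=env.get_obs();print(o["eef_pos"],o["ee_rot"],o["force"],o["qpos"])
for c in("wrist","top","scene"):
    cv2.imwrite(f"pics/{c}4.png",env.camera(c))
find(["wrist","top","scene"],["hex_stub","tube_stub","bar_stub","rotor_seat","sieve"])
find(["top","scene"],["hood_bar","hood_hinge"])
E
```

```text
[0.48554735 0.0782603  0.39452826] [ 1.49843340e+02 -4.77775659e-02  9.80571829e+01] [0.3861414  0.10046374 0.64813649] [ -8.93546618 -34.15818242 116.63272341   9.10784946  68.72492498
 -18.10769278]
wrist hex_stub [([0.6108, 0.0905, 0.0784], 0.64)]
wrist tube_stub [([0.5686, 0.1663, 0.0772], 0.95), ([0.5602, 0.0871, 0.0831], 0.43), ([0.5682, 0.0075, 0.0789], 0.25)]
wrist bar_stub [([0.5687, 0.0078, 0.0799], 0.84), ([0.5691, 0.1634, 0.0777], 0.51)]
wrist rotor_seat [([0.5618, 0.0858, 0.0815], 0.58)]
wrist sieve []
top hex_stub [([0.6117, 0.0921, 0.0836], 0.54)]
top tube_stub [([0.5695, 0.1638, 0.0824], 0.45)]
top bar_stub [([0.5695, 0.0045, 0.0845], 0.56), ([0.427, 0.0708, 0.0025], 0.28)]
top rotor_seat [([0.56, 0.0885, 0.0829], 0.75), ([0.6104, 0.0902, 0.0811], 0.55)]
top sieve [([0.4956, -0.3218, 0.0186], 0.68)]
scene hex_stub [([0.607, 0.088, 0.0783], 0.48)]
scene tube_stub [([0.5688, 0.1605, 0.0797], 0.41)]
scene bar_stub [([0.5684, 0.0024, 0.0823], 0.57)]
scene rotor_seat [([0.5659, 0.0871, 0.0765], 0.71)]
scene sieve [([0.4939, -0.3247, 0.0195], 0.96)]
top hood_bar [([0.6106, 0.0905, 0.3397], 0.87), ([0.56, 0.0884, 0.0815], 0.21)]
top hood_hinge [([0.6927, 0.1053, 0.125], 0.62)]
scene hood_bar [([0.6064, 0.0889, 0.341], 0.87), ([0.6333, -0.3496, 0.0023], 0.55)]
scene hood_hinge [([0.5709, 0.0055, 0.0815], 0.55)]
```

View pics/wrist4.png

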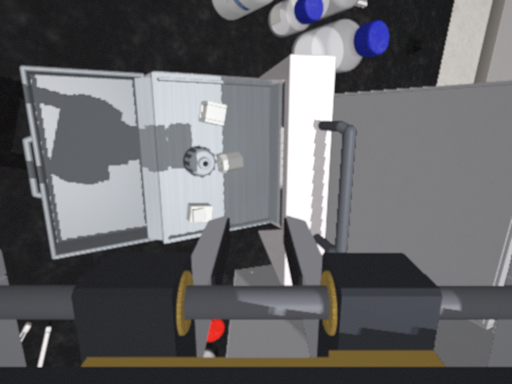

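```bash
python3 - <<'E'
from h import *
for c in("wrist","top"):
  env.camera(c); m=env.camera_model(c); R,t=np.array(m["R"]),np.array(m["t"])
  for n,h in(("hex_stub",.106),("tube_stub",.11),("bar_stub",.1),("rotor_seat",.1)):
    r=env.regions_of(c,n)
    if not r: print(c,n,None);continue
    p=r[0]["pixels"]; v,u=np.nonzero(p)
    d=np.c_[(u-m["cx"])/m["fx"],(v-m["cy"])/m["fy"],np.ones(len(u))]@R; C=-R.T@t
    X=C+d*((h-C[2])/d[:,2])[:,None]
    a=np.radians(8.2); M=np.array([[np.cos(a),np.sin(a)],[-np.sin(a),np.cos(a)]])
    q=((X[:,:2]-[.5933,.0938])@M.T*1000).astype(np.float32)
    print(c,n,round(r[0]["confidence"],2),len(u),np.round(q.min(0)),np.round(q.max(0)),[np.round(z,1) for z in cv2.minAreaRect(q)])
E
```

```text
wrist hex_stub 0.97 436 [ -9. -20.] [34. 10.] [array([12.7, -5.1]), array([44.1, 28.6]), np.float64(4.9)]
wrist tube_stub 0.7 607 [-37.  53.] [ 7. 87.] [array([-15.4,  69.9]), array([32.9, 42.5]), np.float64(80.6)]
wrist bar_stub 0.91 453 [-60. -97.] [-17. -64.] [array([-38.9, -81.1]), array([29.4, 41.4]), np.float64(81.1)]
wrist rotor_seat 0.63 32823 [-120. -259.] [299. 170.] [array([ 89.7, -47.1]), array([419.7, 426.7]), np.float64(1.4)]
top hex_stub 0.37 628 [ 17. 211.] [105. 331.] [array([ 65.6, 262.2]), array([115.7,  76.8]), np.float64(63.9)]
top tube_stub 0.66 114 [-27.  54.] [ 7. 88.] [array([-9.8, 71.4]), array([32.3, 32.7]), np.float64(82.5)]
top bar_stub 0.68 6777 [-117. -142.] [159. 148.] [array([21.2,  3. ]), array([275.9, 290.6]), np.float64(0.2)]
top rotor_seat 0.58 6679 [-115. -143.] [161. 150.] [array([23.1,  3.6]), array([292.9, 274.7]), np.float64(89.5)]
```

Emit:
servo_tool(increments=[0,0,0,0.464,0.067,-0.812,0,0,0,0.464,0.067,-0.812,0,0,0,0.464,0.067,-0.812,0,0,0,0.464,0.067,-0.812,0,0,-0.5,0.464,0.067,-0.812,0,0,-0.5,0.464,0.067,-0.812,0,0,-0.5,0.464,0.067,-0.812,0,0,-0.5,0.464,0.067,-0.812,0,0,-0.5,0.464,0.067,-0.812,0,0,-0.5,0.464,0.067,-0.812,0,0,-0.5,0.464,0.067,-0.812,0,0,-0.5,0.464,0.067,-0.812], hand=0)

```text
time_s: 15.25
eef_pos: [0.4864, 0.0784, 0.3123]
ee_rot: [-179.7, -30.0, 7.7]
force: [0.2, 0.1, -0.9]
finger_gap: 0.501
grasp_force: 0.0
```

Emit:
servo_tool(increments=[0.53,0.03,-0.95,0,0,0,0.53,0.03,-0.95,0,0,0,0.53,0.03,-0.95,0,0,0,0.53,0.03,-0.95,0,0,0,0.53,0.03,-0.95,0,0,0,0.53,0.03,-0.95,0,0,0,0,0,0,0,0,0], hand=0.1)

```text
time_s: 16.12
eef_pos: [0.5492, 0.0821, 0.1968]
ee_rot: [-179.8, -29.8, 8.0]
force: [-1.5, 0.5, -0.1]
finger_gap: 0.551
grasp_force: 0.0
```

```bash
python3 - <<'E'
from h import *
o=env.get_obs();print(o["eef_pos"],o["ee_rot"])
cv2.imwrite("pics/w5.png",env.camera("wrist"))
find(["wrist"],["hex_stub","rotor_seat","tube_stub","bar_stub"])
E
```

```text
[0.5492445  0.0820663  0.19675935] [-179.82382807  -29.78636102    7.96158793]
wrist hex_stub [([0.6088, 0.091, 0.0764], 0.78)]
wrist rotor_seat [([0.5642, 0.0835, 0.0798], 0.93)]
wrist tube_stub [([0.5707, 0.1615, 0.0772], 0.63)]
wrist bar_stub [([0.569, 0.0071, 0.0804], 0.71)]
```

View pics/w5.png

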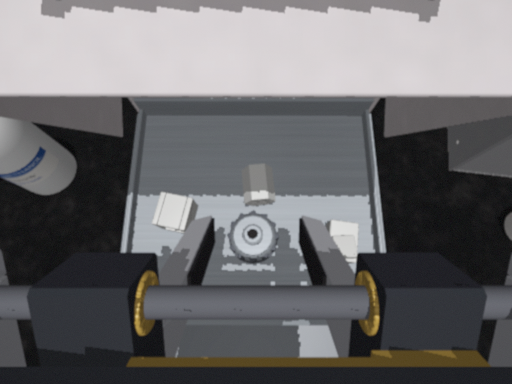

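The hex stub at (258,183) is aligned behind the rotor at (253,236), the tube stub is at (173,212), and the bar stub is at (343,240). I'll go in for the hex stub.

Emit:
servo_tool(increments=[0.43,0.06,-0.74,0,0,0,0.43,0.06,-0.74,0,0,0,0.43,0.06,-0.74,0,0,0,0.43,0.06,-0.74,0,0,0,0.43,0.06,-0.74,0,0,0,0.43,0.06,-0.74,0,0,0,0.43,0.06,-0.74,0,0,0,0,0,0,0,0,0])

```text
time_s: 17.38
eef_pos: [0.61, 0.0904, 0.0947]
ee_rot: [-179.9, -29.9, 8.0]
force: [-0.8, -0.5, -0.8]
finger_gap: 0.551
grasp_force: 0.0
```

Emit:
servo_tool(increments=[0,0,0,0,0,0,0,0,0,0,0,0,0,0,0,0,0,0], hand=-1, grip_force=20)

```text
time_s: 17.75
eef_pos: [0.6106, 0.0903, 0.0961]
ee_rot: [-179.9, -30.1, 8.0]
force: [-0.9, -0.8, 2.7]
finger_gap: 0.31
grasp_force: 19.4
```

Emit:
servo_tool(increments=[-0.43,-0.06,0.74,0,0,0,-0.43,-0.06,0.74,0,0,0,-0.43,-0.06,0.74,0,0,0,-0.43,-0.06,0.74,0,0,0,-0.43,-0.06,0.74,0,0,0,-0.97,-0.1,0,-0.134,0.928,0,-0.97,-0.1,0,-0.134,0.928,0,-0.97,-0.1,0,-0.134,0.928,0,-0.97,-0.1,-0.2,-0.134,0.928,0,-0.97,-0.1,-0.8,0,0,0,-0.97,-0.1,-0.8,0,0,0,-0.97,-0.1,-0.8,0,0,0])

```text
time_s: 19.25
eef_pos: [0.4308, 0.0703, 0.1167]
ee_rot: [180.0, -0.0, 8.0]
force: [-0.5, -0.7, -0.7]
finger_gap: 0.313
grasp_force: 20.0
```

Emit:
servo_tool(increments=[-0.4,0,-0.3,0,0,0,0,0,0,0,0,0,0,0,0,0,0,0])

```text
time_s: 19.62
eef_pos: [0.4246, 0.0703, 0.112]
ee_rot: [180.0, -0.1, 8.0]
force: [0.5, -0.0, -0.9]
finger_gap: 0.306
grasp_force: 20.0
```

Emit:
servo_tool(increments=[0,0,-0.9,0,0,0,0,0,-0.5,0,0,0,0,0,0,0,0,0])

```text
time_s: 20.0
eef_pos: [0.4232, 0.0704, 0.0826]
ee_rot: [-180.0, 0.1, 8.0]
force: [-0.1, 0.0, -1.0]
finger_gap: 0.305
grasp_force: 20.0
```

Emit:
servo_tool(increments=[0,0,0,0,0,0,0,0,0,0,0,0,0,0,1,0,0,-0.625,0,0,1,0,0,-0.625,0,0,1,0,0,0,0.75,0.79,0.4,-0.033,-0.937,0,0.75,0.79,0.4,-0.033,-0.937,0,0.75,0.79,0.4,-0.033,-0.937,0,0.75,0.79,0.4,-0.033,-0.937,0,0.75,0.79,0.4,0,0,0,0.75,0.79,0.3,0,0,0,0,0,0,0,0,0], hand=-0.06)

```text
time_s: 21.5
eef_pos: [0.5142, 0.1659, 0.1902]
ee_rot: [180.0, -30.1, -1.9]
force: [-0.5, -0.2, 0.1]
finger_gap: 0.47
grasp_force: 0.0
```

```bash
python3 - <<'E'
from h import *
o=env.get_obs();print(o["eef_pos"],o["ee_rot"])
env.camera("wrist");env.camera("top")
find(["wrist"],["tube_stub","rotor_seat"])
find(["top"],["hex_stub"])
E
```

```text
[0.51419504 0.16587566 0.19015715] [179.9868381  -30.07991998  -1.89658719]
wrist tube_stub [([0.5725, 0.1651, 0.0768], 0.9)]
wrist rotor_seat [([0.5626, 0.0884, 0.0823], 0.58)]
top hex_stub [([0.4116, 0.0704, 0.003], 0.55)]
```

Emit:
servo_tool(increments=[0.47,-0.02,-0.79,0,0,0,0.47,-0.02,-0.79,0,0,0,0.47,-0.02,-0.79,0,0,0,0.47,-0.02,-0.79,0,0,0,0.47,-0.02,-0.79,0,0,0,0.47,-0.02,-0.79,0,0,0,0,0,0,0,0,0])

```text
time_s: 22.62
eef_pos: [0.569, 0.162, 0.0928]
ee_rot: [179.9, -29.8, -2.0]
force: [-0.2, 0.3, -0.6]
finger_gap: 0.473
grasp_force: 0.0
```

Emit:
servo_tool(increments=[0,0,0,0,0,0,0,0,0,0,0,0,0,0,0,0,0,0], hand=-1)

```text
time_s: 23.0
eef_pos: [0.57, 0.1628, 0.0951]
ee_rot: [180.0, -30.1, -2.0]
force: [-0.3, 0.3, 1.6]
finger_gap: 0.314
grasp_force: 20.0
```

Emit:
servo_tool(increments=[-0.47,0.02,0.79,0,0,0,-0.47,0.02,0.79,0,0,0,-0.47,0.02,0.79,0,0,0,-0.47,0.02,0.79,0,0,0,-0.47,0.02,0.79,0,0,0,-0.86,-0.4,0,0.033,0.937,0,-0.86,-0.4,0,0.033,0.937,0,-0.86,-0.4,0,0.033,0.937,0,-0.86,-0.4,-0.9,0.033,0.937,0,-0.86,-0.4,-0.9,0,0,0,-0.86,-0.4,-0.9,0,0,0,0,0,-0.9,0,0,0])

```text
time_s: 24.5
eef_pos: [0.4187, 0.1165, 0.1007]
ee_rot: [180.0, -0.0, -2.0]
force: [0.3, 0.2, 0.3]
finger_gap: 0.322
grasp_force: 20.0
```

Emit:
servo_tool(increments=[0,0,-0.9,0,0,0,0,0,0,0,0,0,0,0,0,0,0,0])

```text
time_s: 24.88
eef_pos: [0.4202, 0.1168, 0.084]
ee_rot: [180.0, -0.1, -2.0]
force: [-0.7, 0.5, -0.2]
finger_gap: 0.319
grasp_force: 20.0
```

Emit:
servo_tool(increments=[0,0,0,0,0,0,0,0,0,0,0,0,0,0,0.9,0,0,0.625,0,0,1,0,0,0.625], hand=-0.2)

```text
time_s: 25.38
eef_pos: [0.4194, 0.1168, 0.1217]
ee_rot: [180.0, 0.0, 8.2]
force: [-0.5, 0.1, 0.8]
finger_gap: 0.4
grasp_force: 0.0
```

Emit:
servo_tool(increments=[0.88,-0.6,0.75,0,0,0,0.88,-0.6,0.75,0,0,0,0.88,-0.6,0.75,0.119,-0.826,0,0.88,-0.6,0,0.119,-0.826,0,0.88,-0.6,0,0.119,-0.826,0,0.88,-0.6,0,0,0,0,0.88,-0.61,0,0,0,0,0.88,-0.61,0,0,0,0,0.88,-0.61,0,0,0,0,0,0,0,0,0,0], hand=-0.83)

```text
time_s: 26.62
eef_pos: [0.5787, 0.0075, 0.1666]
ee_rot: [-179.9, -20.0, 8.0]
force: [1.4, 0.3, -0.1]
finger_gap: 0.085
grasp_force: 0.0
```

```bash
python3 - <<'E'
from h import *
o=env.get_obs();print(o["eef_pos"],o["ee_rot"],o["finger_gap"])
env.camera("top");env.camera("wrist")
find(["wrist","top"],["bar_stub"])
find(["top"],["tube_stub"])
E
```

```text
[0.57868539 0.00753084 0.16659844] [-179.94208255  -20.04271929    7.95400925] 0.0853772313337953
wrist bar_stub [([0.57, 0.007, 0.0786], 0.65), ([0.5647, 0.0855, 0.0828], 0.16)]
top bar_stub []
top tube_stub [([0.4019, 0.1213, 0.0047], 0.64)]
```

Emit:
servo_tool(increments=[0.34,0.05,-0.92,0,0,0,0.34,0.05,-0.92,0,0,0,0.34,0.05,-0.92,0,0,0,0.34,0.05,-0.92,0,0,0,0,0,0,0,0,0])

```text
time_s: 27.5
eef_pos: [0.6045, 0.0127, 0.0917]
ee_rot: [-179.9, -19.9, 8.0]
force: [0.1, -0.1, 0.8]
finger_gap: 0.086
grasp_force: 0.0
```

Emit:
servo_tool(increments=[-0.6,-0.087,0,0,0,0,-0.6,-0.087,0,0,0,0,-0.6,-0.087,0,0,0,0,-0.6,-0.087,0,-0.08,0.55,0,-0.6,-0.087,0,-0.08,0.55,0,-0.6,-0.087,0,-0.08,0.55,0,-0.6,-0.087,0,-0.08,0.55,0,-0.6,-0.087,0,0,0,0,-0.6,-0.087,0,0,0,0,0,0,0,0,0,0])

```text
time_s: 28.75
eef_pos: [0.4957, -0.0035, 0.0923]
ee_rot: [180.0, -2.2, 8.0]
force: [-0.1, -0.5, 0.0]
finger_gap: 0.088
grasp_force: 0.0
```

```bash
python3 - <<'E'
from h import *
o=env.get_obs();print(o["eef_pos"],o["ee_rot"],o["finger_gap"])
b=env.camera("scene");a=env.camera("wrist");
cv2.imwrite("pics/s6.png",np.hstack([cv2.resize(a,(400,300)),cv2.resize(b[120:300,150:390],(400,300))]))
find(["scene","wrist"],["bar_stub"])
E
```

```text
[ 0.4956751  -0.00349199  0.09228353] [179.99808162  -2.22807116   7.9894159 ] 0.08841237496415259
scene bar_stub [([0.419, -0.0371, 0.0284], 0.64)]
wrist bar_stub []
```

View pics/s6.png

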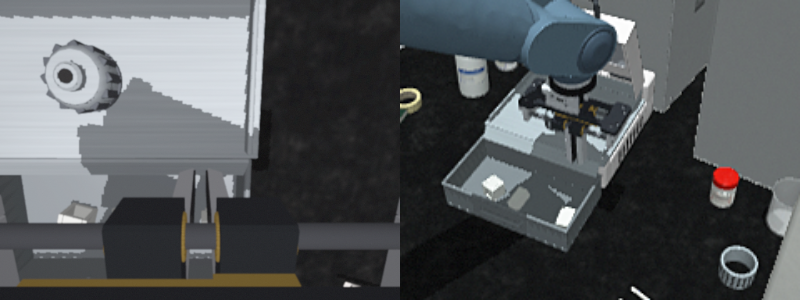

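All three offcuts show in the bin (scene crop 493,187; 520,200; 567,215). Next is the sieve, taken with a 15° tilt that leans away from the cupboard.

Emit:
servo_tool(increments=[0,0,1,0,0,0,0,-0.5,1,0,0,-0.975,-0.05,-0.95,1,0,0,-0.975,-0.05,-0.95,0,0,0,-0.975,-0.05,-0.95,0,0,0,-0.975,-0.05,-0.95,0,0,0,-0.975,-0.05,-0.95,0,0,0,-0.975,-0.05,-0.95,0,0,0,-0.975,-0.05,-0.95,0,0,0,-0.975,-0.05,-0.95,0,0,0,-0.975,-0.05,-0.95,0,0,0,-0.975,-0.05,-0.95,0,-0.752,-0.274,0], hand=0.7)

```text
time_s: 30.45
eef_pos: [0.4879, -0.2057, 0.153]
ee_rot: [-180.0, -8.8, -70.1]
force: [0.2, 0.5, 0.2]
finger_gap: 0.854
grasp_force: 0.0
```

Emit:
servo_tool(increments=[-0.05,-0.95,0,-0.752,-0.274,0,-0.05,-0.95,0,0,0,0,-0.05,-0.95,0,0,0,0,-0.1,-0.95,0,0,0,0,0,0,0,0,0,0])

```text
time_s: 31.08
eef_pos: [0.4821, -0.281, 0.1528]
ee_rot: [180.0, -15.1, -70.1]
force: [0.1, 0.1, 0.2]
finger_gap: 0.851
grasp_force: 0.0
```

```bash
python3 - <<'E'
from h import *
o=env.get_obs();print(o["eef_pos"],o["ee_rot"],o["qpos"])
cv2.imwrite("pics/w7.png",env.camera("wrist"));b=env.camera("top")
find(["wrist","top"],["sieve"])
m=env.camera_model("wrist"); R,t=np.array(m["R"]),np.array(m["t"]); C=-R.T@t
r=env.regions_of("wrist","sieve")
print(len(r), r and r[0]["confidence"])
p=r[0]["pixels"].astype(np.uint8)
cn=max(cv2.findContours(p,cv2.RETR_EXTERNAL,cv2.CHAIN_APPROX_NONE)[0],key=cv2.contourArea)
hu=cv2.convexHull(cn)[:,0].astype(float)
# fit (x,y) so silhouette of cylinder matches hull
from scipy.optimize import least_squares
a=np.linspace(0,2*np.pi,72)
def sil(q):
    P=np.vstack([np.c_[q[0]+.03*np.cos(a),q[1]+.03*np.sin(a),0*a+z] for z in(0,.036)])
    X=P@R.T+t; uv=np.c_[X[:,0]/X[:,2]*m["fx"]+m["cx"],X[:,1]/X[:,2]*m["fy"]+m["cy"]]
    return cv2.convexHull(uv.astype(np.float32))
f=lambda q:[cv2.pointPolygonTest(sil(q),tuple(map(float,h)),True) for h in cv2.convexHull(cn)[:,0]]
s=least_squares(f,[.4935,-.3235],diff_step=1e-3,loss="soft_l1");print(s.x,np.round(s.fun,1))
E
```

```text
[ 0.48207231 -0.28102197  0.15277736] [179.98855306 -15.05020689 -70.1051031 ] [-37.96126827  -1.03846866 113.41467729  -9.69878651  55.1913218
 126.82298781]
wrist sieve []
top sieve []
1 0.68
[ 0.49368979 -0.32127461] [0.6 1.3 1.4 0.9 0.7 0.5 0.7 0.5 0.5 0.4 0.6 0.6 0.6 0.2 0.1 0.5 1.1 0.8
 0.7 0.9 0.7 0.2 0.5 0.6 0.5 0.4 0.7 0.7 1.5 1.4 1.3 1.1]
```

View pics/w7.png

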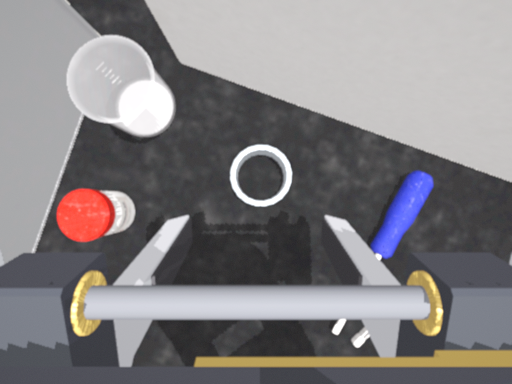

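The sieve is at (261,176) between the fingers, and its fitted position is (0.4937, -0.3213). I'll descend.

Emit:
servo_tool(increments=[0.09,-0.29,-0.96,0,0,0,0.09,-0.29,-0.96,0,0,0,0.08,-0.29,-0.96,0,0,0,0.08,-0.29,-0.96,0,0,0,0.08,-0.29,-0.96,0,0,0,0.08,-0.29,-0.96,0,0,0,0.08,-0.29,-0.96,0,0,0,0,0,0,0,0,0])

```text
time_s: 32.33
eef_pos: [0.493, -0.3191, 0.0167]
ee_rot: [179.9, -14.9, -69.9]
force: [-0.2, -0.3, -0.7]
finger_gap: 0.849
grasp_force: 0.0
```

Emit:
servo_tool(increments=[0,0,0,0,0,0,0,0,0,0,0,0,0,0,0,0,0,0,0,0,0,0,0,0], hand=-1, grip_force=25)

```text
time_s: 32.83
eef_pos: [0.4943, -0.3203, 0.0193]
ee_rot: [-180.0, -15.1, -70.0]
force: [-2.0, 2.6, 7.2]
finger_gap: 0.638
grasp_force: 25.0
```

Emit:
servo_tool(increments=[0,0,0.6,0,0,0,0,0,1,0,0,0,0,0,1,0,0,0,0,1,0.7,0,0,0,0,1,0.7,0,0,0,0,1,0.7,0,0,0.975,0,1,0.7,0,0,0.975,0,1,0.7,0,0,0.975,0,1,0.7,0,0,0.975,0,1,0.7,0,0,0.975,0,1,0.7,0,0,0.975,0,1,0.7,0,0,0.975])

```text
time_s: 34.33
eef_pos: [0.4934, -0.1393, 0.1969]
ee_rot: [180.0, -15.1, -15.1]
force: [-0.7, -0.4, -1.8]
finger_gap: 0.638
grasp_force: 25.0
```

Emit:
servo_tool(increments=[0,1,0,0,0,0.975,0,1,0,0,0,0.975,0,1,0,0,0,0.975,0,1,0,0,0,0,0,1,0,0,0,0,0,1,0,0,0,0,0,1,0,0,0,0,0,1,0,0,0,0,0,1,0,0,0,0,0,1,0,0,0,0,0,1,0,0,0,0,0,0,0,0,0,0])

```text
time_s: 35.83
eef_pos: [0.4934, 0.0808, 0.1963]
ee_rot: [180.0, -15.0, 8.2]
force: [-0.3, 0.0, -0.6]
finger_gap: 0.638
grasp_force: 25.0
```

```bash
cat > fit.py <<'E'
from h import *
from scipy.optimize import least_squares
o=env.get_obs();print(o["eef_pos"],o["ee_rot"],o["force"],o["finger_gap"])
img=env.camera("wrist")
m=env.camera_model("wrist"); R,t=np.array(m["R"]),np.array(m["t"])
def proj(P):
    X=np.atleast_2d(P)@R.T+t; return np.c_[X[:,0]/X[:,2]*m["fx"]+m["cx"],X[:,1]/X[:,2]*m["fy"]+m["cy"]]
a=np.linspace(0,2*np.pi,72)
ring=lambda c,r,z:np.c_[c[0]+r*np.cos(a),c[1]+r*np.sin(a),0*a+z]
find(["wrist"],["rotor_seat","sieve","bar_stub"])
E
python3 - <<'E'
from fit import *
c=[.5625,.0868]
v=img.copy()
for r,z in((.023,.08),(.009,.115),(.0215,.101)):
    cv2.polylines(v,[np.int32(proj(ring(c,r,z)))],True,(0,0,255) if r>.01 else (0,255,0),1)
s=o["eef_pos"][:2]
for z in(-.018,.018): cv2.polylines(v,[np.int32(proj(ring(s,.03,o["eef_pos"][2]+z)))],True,(255,0,0),1)
cv2.imwrite("pics/w8raw.png",img)
cv2.imwrite("pics/w8.png",cv2.resize(v[60:384,100:420],(593,600)))
E
```

```text
[0.4933916  0.08075177 0.1963324 ] [179.97149778 -15.03688143   8.16622066] [-0.33830037  0.02683878 -0.59948511] 0.6382406849979846
wrist rotor_seat [([0.5635, 0.083, 0.0803], 0.82)]
wrist sieve []
wrist bar_stub []
```

View pics/w8.png

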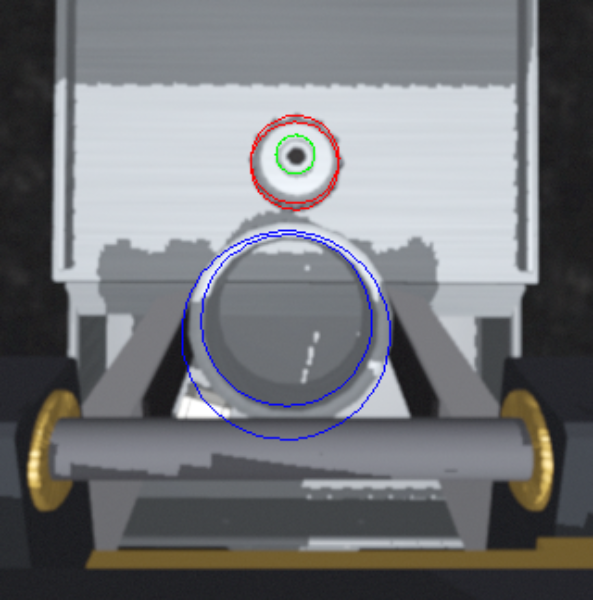

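```bash
cat > sfit.py <<'E'
from fit import *
from scipy.optimize import minimize
from scipy.spatial.transform import Rotation as Ro
g=cv2.GaussianBlur(cv2.cvtColor(img,cv2.COLOR_BGR2GRAY),(3,3),0)
E=cv2.Canny(g,25,60); D=np.minimum(cv2.distanceTransform(255-E,cv2.DIST_L2,5),5)
r=env.regions_of("wrist","sieve"); print("regions",[(x["confidence"],int(x["pixels"].sum())) for x in r])
p=o["eef_pos"]; Rt=Ro.from_euler("xyz",o["ee_rot"],degrees=True)
yc=Rt.as_matrix()[:,1]; u=np.array([np.cos(np.radians(8.2)),np.sin(np.radians(8.2)),0]); w=np.array([-u[1],u[0],0])
circ=lambda rr,z:np.c_[rr*np.cos(a),rr*np.sin(a),0*a+z]
def curves(q): # q: mill dx,dy,dz (mm), tilt deg about mill y
    T=Ro.from_rotvec(w*np.radians(q[3])); c=p+(u*q[0]+w*q[1])/1e3+[0,0,q[2]/1e3]
    return [proj(c+T.apply(circ(rr,z))) for rr,z in((.03,.018),(.025,.018),(.025,-.018))]
def cost(q):
    s=0
    for uv in curves(q):
        ok=uv[:,1]<.001+283
        s+=np.mean(cv2.remap(D,uv[ok,0].astype(np.float32)[None],uv[ok,1].astype(np.float32)[None],cv2.INTER_LINEAR,borderMode=cv2.BORDER_REPLICATE))
    return s+ (q[2]/6)**2*.1
best=sorted([minimize(cost,[x,y,z,k],method="Nelder-Mead",options=dict(initial_simplex=np.array([x,y,z,k])+np.vstack([np.zeros(4),np.diag([2,1,3,3])]),maxiter=600)) for x in(0,3,6) for y in(-1.5,0,1.5) for z in(-4,0) for k in(-6,0,6)],key=lambda b:b.fun)
for b in best[:5]: print(np.round(b.x,1),round(b.fun,2))
# rotor: refine with same edge map, hub ring and foot ring
def rc(q):
    s=0
    for rr,z in((.009,.115),(.0215,.101),(.023,.08)):
        uv=proj(ring(q,rr,z)).astype(np.float32); s+=np.mean(cv2.remap(D,uv[:,0][None],uv[:,1][None],cv2.INTER_LINEAR))
    return s
b=min([minimize(rc,[x,y],method="Nelder-Mead",options=dict(initial_simplex=[[x,y],[x+.002,y],[x,y+.002]])) for x in(.56,.5625,.565) for y in(.084,.0865,.089)],key=lambda b:b.fun)
print("rotor",b.x,b.fun)
E
python3 sfit.py
```

```text
[0.49378381 0.07924679 0.1962901 ] [179.9670764  -15.04696449   7.98319079] [ 0.77782752  0.06917096 -1.89105662] 0.6374941273727485
wrist rotor_seat [([0.5663, 0.0866, 0.0803], 0.64)]
wrist sieve []
wrist bar_stub [([0.5645, 0.087, 0.0809], 0.35)]
regions [(0.94, 4469)]
[ 3.3 -0.5 -0.2  0.6] 1.65
[ 3.3 -0.5 -0.1  0.5] 1.65
[ 3.3 -0.5 -0.2  0.6] 1.65
[ 3.3 -0.5 -0.2  0.5] 1.65
[ 3.3 -0.5 -0.2  0.6] 1.65
rotor [0.56178349 0.08727109] 1.790311574935913
```

Emit:
servo_tool(increments=[0.65,0.08,-0.53,0,0,0,0.65,0.08,-0.53,0,0,0,0.65,0.08,-0.53,0,0,0,0.65,0.08,-0.53,0,0,0,0.64,0.08,-0.53,0,0,0,0,0,0,0,0,0,0,0,0,0,0,0])

```text
time_s: 37.15
eef_pos: [0.5584, 0.0878, 0.1435]
ee_rot: [180.0, -15.0, 8.0]
force: [-0.3, 0.3, -1.8]
finger_gap: 0.641
grasp_force: 25.0
```

```bash
sed -i 's/for x in(.56,.5625,.565) for y/for x in(.558,.56,.5625,.565) for y/; s/r,z in((.009,.115),(.0215,.101),(.023,.08))/r,z in((.009,.115),)/' sfit.py; sed -i 's/for rr,z in((.009,.115),(.0215,.101),(.023,.08)):/for rr,z in((.009,.115),):/' sfit.py; echo 'cv2.imwrite("pics/w9.png",img)' >> sfit.py; python3 sfit.py
```

```text
[0.55844163 0.08779718 0.14349414] [179.97909828 -15.04602128   8.01916398] [-0.27568533  0.2994112  -1.75710235] 0.6412288103924378
wrist rotor_seat [([0.5633, 0.0858, 0.0794], 0.66)]
wrist sieve []
wrist bar_stub []
regions [(0.7, 114492), (0.6, 4627)]
[ 3.3 -0.4  0.3  0.3] 2.52
[ 3.3 -0.4  0.3  0.3] 2.52
[ 3.3 -0.4  0.3  0.3] 2.52
[ 3.3 -0.4  0.3  0.3] 2.52
[ 3.3 -0.4  0.3  0.3] 2.52
rotor [0.56210125 0.08741186] 0.2607937455177307
```

Emit:
servo_tool(increments=[0.02,-0.02,-0.4,0,0,0,0,0,-0.4,0,0,0,0,0,-0.4,0,0,0,0,0,0,0,0,0])

```text
time_s: 37.9
eef_pos: [0.5582, 0.0875, 0.1179]
ee_rot: [-180.0, -14.9, 8.0]
force: [0.3, 0.2, -1.3]
finger_gap: 0.643
grasp_force: 25.0
```

Emit:
servo_tool(increments=[0,0,-0.4,0,0,0,0,0,-0.3,0,0,0,0,0,0,0,0,0])

```text
time_s: 38.28
eef_pos: [0.5585, 0.0875, 0.1044]
ee_rot: [180.0, -15.0, 8.0]
force: [-0.7, 0.5, -1.3]
finger_gap: 0.636
grasp_force: 25.0
```

Emit:
servo_tool(increments=[0,0,-0.2,0,0,0,0,0,-0.15,0,0,0,0,0,0,0,0,0])

```text
time_s: 38.65
eef_pos: [0.5597, 0.0875, 0.0993]
ee_rot: [180.0, -15.1, 8.0]
force: [-2.2, 0.4, 4.4]
finger_gap: 0.637
grasp_force: 25.0
```

Emit:
servo_tool(increments=[0,0,0,0,0,0,0,0,0,0,0,0,0,0,0,0,0,0,-0.26,-0.04,0.9,0,0,0,-0.26,-0.04,0.9,0,0,0,-0.26,-0.04,0.9,0,0,0,-1,-0.14,0.9,0,0,0,-1,-0.14,0.9,0,0,0,-1,-0.14,0.9,0,0,0], hand=0.7)

```text
time_s: 39.78
eef_pos: [0.4827, 0.0766, 0.2066]
ee_rot: [180.0, -15.0, 8.0]
force: [0.5, 0.3, 0.4]
finger_gap: 0.85
grasp_force: 0.0
```

```bash
python3 - <<'E'
from fit import *
env.camera("top");env.camera("scene")
find(["top","scene"],["sieve"]); find(["top"],["hood_bar"])
find(["scene","top"],["bar_stub","hex_stub","tube_stub"])
g=cv2.GaussianBlur(cv2.cvtColor(img,cv2.COLOR_BGR2GRAY),(3,3),0)
D=np.minimum(cv2.distanceTransform(255-cv2.Canny(g,25,60),cv2.DIST_L2,5),5)
from scipy.optimize import minimize
def c(q):
    s=0
    for rr in(.03,.025):
        uv=proj(ring(q,rr,q[2])).astype(np.float32); s+=np.mean(cv2.remap(D,uv[:,0][None],uv[:,1][None],cv2.INTER_LINEAR))
    return s
def hub(q):
    uv=proj(ring(q,.009,.115)).astype(np.float32); return np.mean(cv2.remap(D,uv[:,0][None],uv[:,1][None],cv2.INTER_LINEAR))
for h in(.116,.120,.126,.134):
    b=minimize(lambda q:c([*q,h]),[.562,.0875],method="Nelder-Mead",options=dict(initial_simplex=[[.56,.086],[.564,.086],[.562,.09]]));print(h,b.x,b.fun)
b=minimize(hub,[.562,.0875],method="Nelder-Mead",options=dict(initial_simplex=[[.56,.086],[.564,.086],[.562,.09]]));print("hub",b.x,b.fun)
E
```

```text
[0.48267991 0.0766291  0.20662617] [179.97978155 -15.03466056   8.02645832] [0.51768409 0.2676536  0.4347706 ] 0.8503103113280192
wrist rotor_seat [([0.5597, 0.0852, 0.081], 0.9)]
wrist sieve []
wrist bar_stub [([0.4164, -0.0282, 0.0277], 0.77)]
top sieve [([0.5645, 0.0876, 0.0975], 0.53)]
scene sieve [([0.5613, 0.0868, 0.0971], 0.8)]
top hood_bar [([0.6062, 0.0903, 0.3409], 0.83)]
scene bar_stub [([0.4176, -0.0332, 0.0313], 0.54)]
scene hex_stub [([0.4082, 0.0681, 0.0032], 0.54)]
scene tube_stub [([0.4037, 0.1205, 0.0047], 0.62), ([0.5637, 0.0861, 0.0995], 0.35)]
top bar_stub [([0.4218, -0.0312, 0.0305], 0.68)]
top hex_stub []
top tube_stub [([0.4212, -0.0334, 0.0311], 0.67)]
0.116 [0.56303942 0.08818156] 1.3325023651123047
0.12 [0.56215796 0.087654  ] 1.2376224994659424
0.126 [0.5605111  0.08719987] 1.4632163047790527
0.134 [0.55873302 0.0883705 ] 2.2632594108581543
hub [0.5608124  0.08735383] 0.514354407787323
```

The sieve is seated (z≈0.0975, centred). Now I'll re-orient to close the hood.

Emit:
servo_tool(increments=[0,0,0.8,-0.24,-0.035,0.906,0,0,0.8,-0.24,-0.035,0.906,0,0,0.8,-0.24,-0.035,0.906,0,0,0.8,-0.24,-0.035,0.906,0,0,0.8,-0.24,-0.035,0.906,0,0,0.8,-0.24,-0.035,0.906,0,0,0.8,-0.24,-0.035,0.906,0,0,0.8,-0.24,-0.035,0.906,0,0,0.8,-0.24,-0.035,0.906,0,0,0.8,-0.24,-0.035,0.906,0,0,0.8,-0.24,-0.035,0.906,0,0,0.8,-0.24,-0.035,0.906], hand=-0.36)

```text
time_s: 42.02
eef_pos: [0.4834, 0.0767, 0.3988]
ee_rot: [164.9, -0.0, 98.3]
force: [0.3, 0.3, -0.3]
finger_gap: 0.321
grasp_force: 0.0
```

Emit:
servo_tool(increments=[0.9,0.12,0,0.09,-0.62,0,0.9,0.12,0,0,0,0,0.9,0.12,0,0,0,0,0.9,0.12,0,0,0,0,0.9,0.12,-0.3,0,0,0,0.9,0.12,-0.3,0,0,0,0,0,0,0,0,0])

```text
time_s: 42.9
eef_pos: [0.5915, 0.0911, 0.385]
ee_rot: [160.0, -0.2, 98.1]
force: [-0.6, 0.3, -0.1]
finger_gap: 0.317
grasp_force: 0.0
```

```bash
python3 - <<'E'
from h import *
o=env.get_obs();print(o["eef_pos"],o["ee_rot"],o["qpos"])
for c in("wrist","scene","top"): env.camera(c)
find(["wrist","scene","top"],["hood_bar"]); find(["top","scene"],["hood_hinge"])
E
```

```text
[0.59152472 0.09113858 0.38496697] [ 1.60048032e+02 -1.56111572e-01  9.81176317e+01] [ -4.06834875 -10.68871935  98.59176827   4.47878712  72.63933282
 -12.76231877]
wrist hood_bar [([0.6101, 0.0903, 0.3399], 0.67)]
scene hood_bar [([0.6069, 0.0904, 0.3447], 0.83)]
top hood_bar [([0.6314, -0.2332, -0.0004], 0.38)]
top hood_hinge [([0.6943, 0.1061, 0.125], 0.95)]
scene hood_hinge [([0.6938, 0.1021, 0.1248], 0.95), ([0.635, -0.3477, 0.0012], 0.5)]
```

Emit:
servo_tool(increments=[0.36,0.02,-0.92,0,0,0,0.36,0.02,-0.92,0,0,0,0.36,0.02,-0.92,0,0,0,0,0,0,0,0,0])

```text
time_s: 43.8
eef_pos: [0.6123, 0.0924, 0.3274]
ee_rot: [160.2, -0.2, 98.1]
force: [0.9, 0.9, -0.6]
finger_gap: 0.32
grasp_force: 0.0
```

Emit:
servo_tool(increments=[0,0,0,0,0,0,0,0,0,0,0,0,0,0,0,0,0,0], hand=-1, grip_force=30)

```text
time_s: 44.18
eef_pos: [0.6132, 0.0923, 0.3322]
ee_rot: [159.8, -0.1, 98.1]
force: [-1.0, -0.3, 2.3]
finger_gap: 0.115
grasp_force: 30.0
```

```bash
python3 - <<'E'
import numpy as np
a=np.radians(np.linspace(68.5,0,25))
h=-.234*np.cos(a); z=.234*np.sin(a)
print(np.round(np.diff(np.c_[h*.99,h*.143,z],axis=0)/.02,2).tolist())
E
```

```text
[[-0.53, -0.08, -0.23], [-0.52, -0.08, -0.25], [-0.51, -0.07, -0.28], [-0.49, -0.07, -0.3], [-0.48, -0.07, -0.33], [-0.46, -0.07, -0.35], [-0.44, -0.06, -0.38], [-0.42, -0.06, -0.4], [-0.4, -0.06, -0.42], [-0.38, -0.06, -0.44], [-0.36, -0.05, -0.46], [-0.34, -0.05, -0.47], [-0.31, -0.05, -0.49], [-0.29, -0.04, -0.5], [-0.26, -0.04, -0.52], [-0.24, -0.03, -0.53], [-0.21, -0.03, -0.54], [-0.18, -0.03, -0.55], [-0.16, -0.02, -0.56], [-0.13, -0.02, -0.57], [-0.1, -0.01, -0.57], [-0.07, -0.01, -0.58], [-0.04, -0.01, -0.58], [-0.01, -0.0, -0.58]]
```

Emit:
servo_tool(increments=[-0.53,-0.08,-0.23,0,0,0,-0.52,-0.08,-0.25,0,0,0,-0.51,-0.07,-0.28,0,0,0,-0.49,-0.07,-0.3,0,0,0,-0.48,-0.07,-0.33,0,0,0,-0.46,-0.07,-0.35,0,0,0,-0.44,-0.06,-0.38,0,0,0,-0.42,-0.06,-0.4,0,0,0])

```text
time_s: 45.18
eef_pos: [0.5353, 0.0813, 0.2798]
ee_rot: [159.9, -0.2, 98.1]
force: [2.3, 4.6, 0.9]
finger_gap: 0.115
grasp_force: 30.0
```

Emit:
servo_tool(increments=[-0.4,-0.06,-0.42,0,0,0,-0.38,-0.06,-0.44,0,0,0,-0.36,-0.05,-0.46,0,0,0,-0.34,-0.05,-0.47,0,0,0,-0.31,-0.05,-0.49,0,0,0,-0.29,-0.04,-0.5,0,0,0,-0.26,-0.04,-0.52,0,0,0,-0.24,-0.03,-0.53,0,0,0])

```text
time_s: 46.18
eef_pos: [0.4838, 0.0734, 0.2031]
ee_rot: [159.9, -0.1, 98.1]
force: [1.7, 4.4, 2.5]
finger_gap: 0.118
grasp_force: 30.0
```

Emit:
servo_tool(increments=[-0.21,-0.03,-0.54,0,0,0,-0.18,-0.03,-0.55,0,0,0,-0.16,-0.02,-0.56,0,0,0,-0.13,-0.02,-0.57,0,0,0,-0.1,-0.01,-0.57,0,0,0,-0.07,-0.01,-0.58,0,0,0,-0.04,0,-0.4,0,0,0])

```text
time_s: 47.05
eef_pos: [0.4667, 0.0708, 0.128]
ee_rot: [159.9, -0.1, 98.1]
force: [2.1, 1.7, 1.5]
finger_gap: 0.115
grasp_force: 30.0
```

```bash
python3 - <<'E'
from h import *
o=env.get_obs();print(o["eef_pos"],o["ee_rot"],o["qpos"],o["force"])
for c in("wrist","scene"): env.camera(c)
find(["wrist","scene"],["hood_bar"])
E
```

```text
[0.46669339 0.07082655 0.12802722] [ 1.59897351e+02 -9.35591998e-02  9.80977985e+01] [ -8.607412   -18.54829351 132.10464729   7.82662948  47.41652581
 -21.02355442] [2.08710699 1.66504927 1.47249048]
wrist hood_bar [([0.4615, 0.0727, 0.1423], 0.93)]
scene hood_bar [([0.4622, 0.071, 0.1407], 0.62)]
```

Emit:
servo_tool(increments=[-0.02,0,-0.4,0,0,0,0,0,-0.3,0,0,0,0,0,0,0,0,0])

```text
time_s: 47.62
eef_pos: [0.4662, 0.0709, 0.1139]
ee_rot: [159.9, -0.1, 98.1]
force: [6.7, 0.9, -4.1]
finger_gap: 0.117
grasp_force: 30.0
```

Emit:
servo_tool(increments=[0,0,-0.2,0,0,0,0,0,0,0,0,0])

```text
time_s: 47.88
eef_pos: [0.4667, 0.0708, 0.1125]
ee_rot: [159.9, -0.1, 98.2]
force: [-10.9, -1.6, 19.6]
finger_gap: 0.119
grasp_force: 30.0
```

Emit:
servo_tool(increments=[0,0,-0.15,0,0,0,0,0,-0.1,0,0,0,0,0,0,0,0,0])

```text
time_s: 48.25
eef_pos: [0.4679, 0.0706, 0.1094]
ee_rot: [159.8, -0.0, 98.2]
force: [-18.5, -1.8, 31.6]
finger_gap: 0.117
grasp_force: 30.0
```

Emit:
servo_tool(increments=[0,0,0,0,0,0,0,0,0,0,0,0,-0.34,-0.05,0.94,0,0,0,-0.34,-0.05,0.94,0,0,0,-0.34,-0.05,0.94,0,0,0,-0.34,-0.05,0.94,0,0,0,0,0,1,0,0,0,0,0,1,0,0,0], hand=-0.36)

```text
time_s: 49.25
eef_pos: [0.438, 0.0671, 0.22]
ee_rot: [160.1, -0.2, 98.1]
force: [0.1, 0.4, 0.2]
finger_gap: 0.317
grasp_force: 0.0
```

```bash
python3 - <<'E'
from h import *
o=env.get_obs();print(o["eef_pos"],o["force"],o["finger_gap"])
for c in("wrist","scene","top"): env.camera(c)
find(["wrist","scene","top"],["hood_bar"])
find(["scene","top"],["sieve","hex_stub","tube_stub","bar_stub","beaker","ferrule_jar","squeeze_bottle"])
E
```

```text
[0.43799823 0.06709768 0.22001736] [0.08153017 0.43954008 0.15067903] 0.31733396743058984
wrist hood_bar [([0.4577, 0.0739, 0.1277], 0.69)]
scene hood_bar [([0.46, 0.0713, 0.125], 0.66)]
top hood_bar [([0.4634, 0.0705, 0.1235], 0.86)]
scene sieve []
scene hex_stub [([0.4088, 0.0688, 0.0001], 0.6), ([0.4239, 0.0698, -0.0044], 0.51)]
scene tube_stub [([0.6342, -0.353, 0.0008], 0.73), ([0.4027, 0.1196, 0.004], 0.55)]
scene bar_stub [([0.417, -0.0328, 0.0298], 0.53)]
scene beaker [([0.6342, -0.3502, 0.0006], 0.86), ([0.4248, 0.0703, -0.0018], 0.38)]
scene ferrule_jar [([0.6272, -0.2346, 0.0018], 0.55)]
scene squeeze_bottle [([0.6085, 0.3769, 0.0013], 0.62)]
top sieve [([0.6335, -0.2336, -0.001], 0.22)]
top hex_stub []
top tube_stub [([0.5938, 0.0904, 0.0042], 0.74), ([0.4015, 0.1207, 0.0031], 0.47)]
top bar_stub [([0.6926, 0.1063, 0.1252], 0.63), ([0.4184, -0.0292, 0.0279], 0.62)]
top beaker [([0.6345, -0.3499, 0.0018], 0.88)]
top ferrule_jar []
top squeeze_bottle [([0.6078, 0.3746, -0.0022], 0.89), ([0.6941, 0.1052, 0.1248], 0.3)]
```

The bar is at hinge height, so the hood is shut, and the bystanders have not moved. I'll hand it in.

```bash
python3 -c "
from station import env
print(env.close_job())"
```

```text
the job is handed in; nothing more can be done
None
```

The job is handed in after about 50 s of the 72 s: I swung the hood up to its stop, put all three offcuts in the bin (the bar stub leans against the bin's right wall), seated the sieve flat over the rotor, shut the hood fully, and saw no sign that the beaker, jar or bottle had moved.

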